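# Sweep the broken test bars off the fixture plate

### The arm

A 6-joint arm with a two-finger parallel gripper is mounted at the origin on the work surface. World frame = base frame: x ahead of the robot, y to its left, z up, the work surface at z = 0. Lengths are in m, angles in degrees, forces in N, time in s.
With the tool pointing down it reaches from about 0.4 to 0.825 m from the base axis. Payload 7 kg.
Tool frame: the origin (TCP) lies midway between the tips of the shut fingers; the grasp point (between the pads) lies 19 mm behind it (r.hold_point_z is the distance from the TCP to the grasp point, in m); y points along the fingers, z is the direction in which the jaws open and shut, and the axes are right-handed (so a half turn about y gives the same grasp; the last joint's range is limited). The gripper opens to 88 mm and grips with 3 to 60 N. Pads are 19 mm wide; open, the fingers measure 130 mm over their backs; the gripper's body (78 mm by 193 mm) begins 47 mm behind the grasp point.
Start: joints at [-49.211, 20.546, 0.682, 0, -70.136, -16.507], TCP at [0.278, -0.615, 0.227] pointing down, gripper open.
Joint ranges: [-176.03, 176.03], [-82.01, 121.73], [-58.28, 71.71], [-173.87, 95.51], [-174.79, -0.11], [-173.66, 173.66]. Speed limits (degrees/s): [136.94, 136.94, 172.46, 180, 180, 180].

### API

Orientations are given as [roll, pitch, yaw] about the fixed x, y, z axes, in that order (R = Rz(yaw) Ry(pitch) Rx(roll)).
In Python, from plant import r, imaging gives the robot as it stands.
- The arm moves only by the tool drive_tool, never from a script. Its argument "deltas" is a list of rows, each a list of 6 numbers: the shift along the world's x, y, z in cm, then the turn, a rotation vector about the world's x, y, z in rad. In form: [[tx, ty, tz, rx, ry, rz], ...]. A call has exactly 8 rows; each row is the pose to reach, as a shift and turn from the pose commanded when the call began; what a row does not reach only later rows make up. A row lasts 1/12 s, in which the tool goes at most 41.7 mm and 7.16 degrees, less where a joint would pass 70% of its speed; a pose out of reach is approached as far as the arm can. A call with a gripper value outside its range is refused whole. "claw" is the opening, from 0 (shut) to 1 (fully open), set as the call begins (left out, the last holds). The fingers move at their own pace and stop on an object; "squeeze" is the grip in N (left out, the last holds). Time passes only in rows, so rows that repeat a pose let the fingers close, or fill a call up. It gives the time, the measured TCP pose, the force and the opening at its end, in the units of the state.
- r.get_state(): the state, without advancing time (a new reading comes with each control period).
- imaging.capture(name): name is "side" or "top" or "wrist"; returns the picture (480x640x3 uint8, red, green, blue); there is no depth.
- imaging.get_calibration(name): a dict with "mtx" (3x3 intrinsics, pixels), "R" (3x3) and "t" (3): a world point X has camera coordinates R X + t; the wrist camera has in their place "T_tool_cam" (4x4, takes a point from camera to tool coordinates, whose origin is the TCP and whose axes are the tool frame's). Camera axes: x right, y down, z forward; pixel columns grow to the right and rows downward; lengths in m; the calibration is good to about 2 mm. A picture is of the moment at which its call begins: read the wrist's pose just before it. get_calibration takes no time and is no camera call.
- r.close_job(): hands the job in, once; it reports no verdict.
Trained networks look in the newest picture that a camera, given by its name, has taken for a name from the list of things; names that differ only in an ending like _2 or _b are one class to them, and where a whole thing is asked for, a point or a joint stands for the part that bears it (a point fixed in the world has none). Each returns a list of dicts, best first, with "score" (0 to 1); they miss things now and then, are a little off and sometimes report something else, mostly with a low value. They report only what shows in the picture. A call takes as long as a camera call. They do not tell look-alikes from the thing itself.
- imaging.search_frame(camera, label): "bbox" ([left, top, right, bottom] in pixels, round what is visible of it).
- imaging.outline_of(camera, label): "region" (480x640 bool, what is visible of it) and "bbox" ([left, top, right, bottom] in pixels, round what is visible of it).
- imaging.landmark_of(camera, label): "position" ([column, row] in pixels: a listed point, or the origin of a listed thing).
The state is a dict: "time_s": time; "joints": joint angles; "qd": joint speeds; "joint_torque": joint torques, N m; "tcp_pos": TCP position; "eef_rot": TCP orientation; "contact_force": force on the tool from outside, world axes, zero at the start; "moment": the same for the moment, N m; "gripper_width": finger opening in m.
Only numpy, scipy, OpenCV 4.12 (cv2) and the standard library are available. Lean on these libraries where they do the work, as an engineer would, in place of code of your own. Each camera call takes 0.05 s, during which the arm holds its last target.

### The job

With the closed fingers, sweep the three broken test-bar halves across the steel fixture plate and over its open side into the empty metal catch tray; push them along the plate, do not pick them up. Leave the standing pin and the tape roll where they are, and do not press on the hand control box on the other side.

Things in the scene. Friction and masses are not known exactly. Their poses are not given: they have to be found in the camera images.
- plate: fixed dark steel plate, 260 (x) x 280 (y) mm, top 35 mm above the bench, origin at the centre of its underside. A ledge 8 mm wide and high runs along both x sides; the two y sides are open. A fixed steel grip, 44 x 44 mm, 60 mm tall above the plate, stands at its middle, its screw heads 33 mm out along y. A clear lane runs along y on either side of it, 22 to 122 mm off the centre line
- tray: fixed open aluminium catch tray, 300 (x) x 120 (y) x 30 mm high outside, walls 3 mm, origin at the centre of its underside, axes parallel to the plate's. On the bench 2 mm off one open side of the plate, centre 202 mm from the plate's centre along the plate's y (+ or -, it varies); its rim is 5 mm below the plate's top
- keypad: fixed flat grey hand control box with black keys, 200 x 100 x 28 mm high, on the bench by the plate's other open side, 202 mm from the plate's centre. Origin at the centre of its underside
- half_a: broken half of a white plastic test bar lying flat, 56 mm long, 8 mm thick, about 20 g: a wide tab 26 x 20 mm and a narrow stub 30 x 11 mm. Origin mid-length and mid-width on the underside; x runs along it, tab towards -x, stub towards +x; centre of mass about 4 mm from the origin towards the tab
- half_b: broken half of a white plastic test bar lying flat, 46 mm long, 8 mm thick, about 20 g: a wide tab 26 x 20 mm and a narrow stub 20 x 11 mm. Origin mid-length and mid-width on the underside; x runs along it, tab towards -x, stub towards +x; centre of mass about 4 mm from the origin towards the tab
- half_c: broken half of a white plastic test bar lying flat, 51 mm long, 8 mm thick, about 20 g: a wide tab 26 x 20 mm and a narrow stub 25 x 11 mm. Origin mid-length and mid-width on the underside; x runs along it, tab towards -x, stub towards +x; centre of mass about 4 mm from the origin towards the tab
- pin: loose steel headed pin standing on its head on the plate beside the grip, in line with it along the plate's y; head 26 mm across and 7 mm high, shank 16 mm, 50 mm tall. Origin at the centre of its underside
- roll: loose yellow tape roll lying flat on the plate beside the grip, on the side opposite to the pin; 48 mm across, 20 mm high. Origin at the centre of its underside
Mind the look-alikes: they are no part of the job. What is shaped like the half_c but green or turquoise is not meant. Leave any orange or purple look-alike of the half_a alone.

How it is judged:
By the outcome, as a careful person would: the job done as asked, in the order asked, and still so for the second after the job is handed in, with the robot touching nothing.
It also fails if it takes over 67 s, if anything falls off the work surface, if the arm or the gripper's body presses on something with over 40 N, if the wrist force passes 120 N, or if a joint passes its speed limit or range.

## Working session

There is one attempt and no reset: what is moved stays moved. The work goes in short steps, Python scripts to look and compute and a tool call to move; the robot and the scene stay as the last step left them, time stands still between calls to the robot, and variables do not carry over. Pictures are saved under pics/ and viewed, and the job is handed in when it is done.

Besides the shell and the picture viewer there is one more tool, called after "Emit:" as name(argument=value, ...) on one line, values as JSON. drive_tool: Moves the arm, as the interface text tells. Its arguments: {"type":"object","properties":{"deltas":{"type":"array"},"claw":{"type":"number"},"squeeze":{"type":"number"}},"required":["deltas"]}

```bash
ls; mkdir -p pics
python3 - <<'E'
from plant import r, imaging
import cv2
s=r.get_state(); print(s)
for n in ["side","top","wrist"]:
    im=imaging.capture(n); cv2.imwrite(f"pics/{n}0.png",im[:,:,::-1])
    c=imaging.get_calibration(n); print(n,{k:v.tolist() for k,v in c.items()})
E
```

```text
pics
{'time_s': 0.0, 'joints': array([-4.92103413e+01,  2.05930516e+01,  6.33135286e-01, -2.31176710e-02,
       -7.01340842e+01, -1.65096227e+01]), 'qd': array([-0.01686289, -0.02432076,  0.03791153, -0.01143377,  0.0350593 ,
       -0.03545473]), 'joint_torque': array([ 8.46180901e-04, -5.82716203e+01,  2.93065381e+01,  6.99698389e+00,
        6.93502690e-03, -1.27570288e-04]), 'tcp_pos': array([ 0.27737658, -0.61483514,  0.22559015]), 'eef_rot': array([-8.99036987e+01,  5.87994214e-03,  2.42721673e+01]), 'contact_force': array([-0.24613152, -0.17880378, -0.52841634]), 'moment': array([ 0.0213362 , -0.02613974,  0.00761689]), 'gripper_width': 0.08738350518448981}
side {'mtx': [[523.0496267527277, 0.0, 323.65631425857345], [0.0, 523.0496267527277, 238.86859521005647], [0.0, 0.0, 1.0]], 'R': [[0.9885084111666086, -0.15044135591608265, -0.014782404506638107], [-0.0935876041219339, -0.5322629732821034, -0.8413902112739438], [0.11871175766360943, 0.8331047507384803, -0.5402258721029481]], 't': [-0.5493212677042664, 0.10533602157222373, 0.9775431145090469]}
top {'mtx': [[491.14288823885414, 0.0, 319.1437868341857], [0.0, 491.14288823885414, 240.653324441304], [0.0, 0.0, 1.0]], 'R': [[0.023182911512477703, -0.9992600221584015, -0.03069137875357628], [-0.99430061538607, -0.019850597504014564, -0.10474846071239631], [0.10406170696604708, 0.03294483107749158, -0.9940250496082019]], 't': [0.026541781331295252, 0.559639949733406, 0.7815699922667693]}
wrist {'mtx': [[361.0580210942946, 0.0, 319.60564773509986], [0.0, 361.0580210942946, 236.68826250705735], [0.0, 0.0, 1.0]], 'T_tool_cam': [[0.0003290360675700133, 0.9642621040227587, 0.2649499697695187, -0.07158573931222727], [7.454373823574023e-05, -0.2649500070267728, 0.9642621470428796, -0.15809719503863107], [0.9999999430892469, -0.0002975266637774251, -0.0001590578102876626, -0.00019167597845626272], [0.0, 0.0, 0.0, 1.0]]}
```

View pics/top0.png

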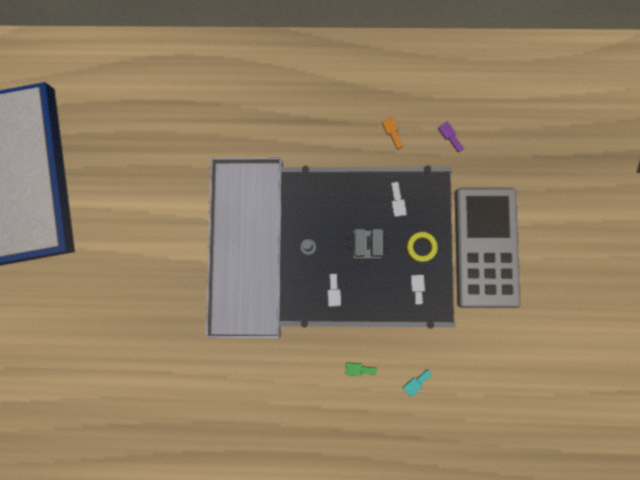

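View pics/side0.png

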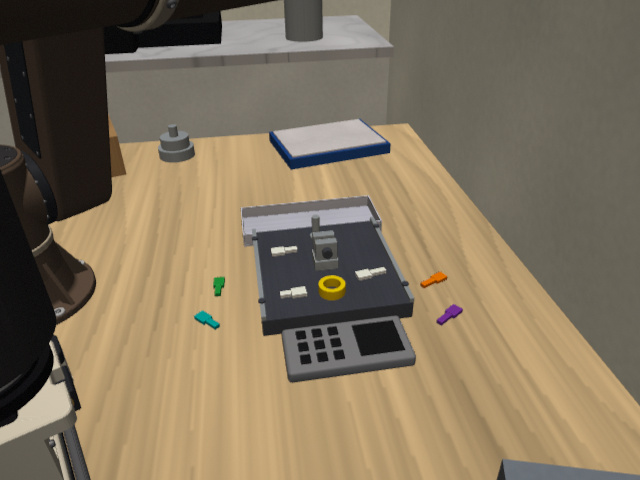

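The top view shows the tray at image left (+y), at cols 208-282. The white halves are at (398,199), (334,290) and (418,290), the pin at (308,247), the roll at (423,247) and the keypad at right. The look-alikes are orange (392,132), purple (451,137), green (361,369) and turquoise (417,382). All four are off the plate and coloured, so the targets are the three white halves on the plate.

```bash
cat > h.py <<'E'
from plant import r, imaging
import cv2, numpy as np
def px2w(n,uv,z):
    c=imaging.get_calibration(n); K=np.array(c["mtx"]);R=np.array(c["R"]);t=np.array(c["t"])
    d=R.T@np.linalg.inv(K)@np.array([uv[0],uv[1],1.]); o=-R.T@t
    return o+d*(z-o[2])/d[2]
def white(im,box):
    hsv=cv2.cvtColor(im,cv2.COLOR_RGB2HSV)
    m=((hsv[...,1]<40)&(hsv[...,2]>170)).astype(np.uint8)
    k=np.zeros_like(m); l,t,rr,b=box; k[t:b,l:rr]=m[t:b,l:rr]; 
    n,lab,st,ce=cv2.connectedComponentsWithStats(k)
    return [(lab==i) for i in range(1,n) if st[i,4]>40]
E
python3 - <<'E'
from h import *
im=imaging.capture("top")
for n in ["plate","tray","pin","roll","half_a","half_b","half_c"]:
    for d in imaging.search_frame("top",n)[:4]: print(n,round(d["score"],2),np.round(d["bbox"]))
print("corners")
for uv in [(281,170),(451,169),(454,325),(281,325)]: print(uv,px2w("top",uv,.043).round(4))
for uv in [(213,160),(281,160),(280,336),(210,336)]: print("tray",uv,px2w("top",uv,.03).round(4))
for m in white(im,(284,172,450,322)):
    ys,xs=np.nonzero(m); 
    P=np.array([px2w("top",p,.043)[:2] for p in zip(xs,ys)])
    rect=cv2.minAreaRect((P*1000).astype(np.float32))
    print("half",xs.mean(),ys.mean(),P.mean(0).round(4),P.min(0).round(4),P.max(0).round(4),rect)
cv2.imwrite("pics/crop1.png",cv2.resize(im[160:335,200:460,::-1],None,fx=3,fy=3))
E
```

```text
plate 0.58 [281. 163. 458. 326.]
plate 0.28 [408. 234. 435. 262.]
tray 0.89 [205. 159. 282. 337.]
pin 0.77 [300. 238. 319. 256.]
roll 0.93 [409. 233. 436. 259.]
half_a 0.89 [344. 363. 377. 378.]
half_a 0.73 [391. 180. 405. 214.]
half_a 0.73 [436. 123. 462. 151.]
half_a 0.69 [412. 277. 426. 301.]
half_b 0.89 [344. 363. 377. 378.]
half_b 0.73 [391. 180. 405. 214.]
half_b 0.73 [436. 123. 462. 151.]
half_b 0.69 [412. 277. 426. 301.]
half_c 0.89 [344. 363. 377. 378.]
half_c 0.73 [391. 180. 405. 214.]
half_c 0.73 [436. 123. 462. 151.]
half_c 0.69 [412. 277. 426. 301.]
corners
(281, 170) [0.6738 0.104  0.043 ]
(451, 169) [ 0.6797 -0.1749  0.043 ]
(454, 325) [ 0.4276 -0.1785  0.043 ]
(281, 325) [0.4207 0.0961 0.043 ]
tray (213, 160) [0.6925 0.2215 0.03  ]
tray (281, 160) [0.6942 0.1061 0.03  ]
tray (280, 336) [0.4021 0.0985 0.03  ]
tray (210, 336) [0.3992 0.2129 0.03  ]
half 397.75586854460096 201.44600938967136 [ 0.6244 -0.0886] [ 0.6036 -0.0988] [ 0.655  -0.0806] ((629.2325439453125, -87.44461822509766), (51.88223648071289, 16.57241439819336), 9.618168830871582)
half 333.09375 281.140625 [0.4925 0.0142] [0.4815 0.0109] [0.5024 0.0177] ((491.92803955078125, 14.33969497680664), (20.8689022064209, 6.442936897277832), 1.1352794170379639)
half 417.5838926174497 282.8724832214765 [ 0.4928 -0.121 ] [ 0.4813 -0.1296] [ 0.5039 -0.1121] ((492.5772705078125, -120.79578399658203), (22.945539474487305, 16.296642303466797), 4.830521583557129)
half 333.8611111111111 297.52777777777777 [0.4663 0.0124] [0.4559 0.004 ] [0.4769 0.0204] ((466.3844909667969, 12.224504470825195), (20.719196319580078, 16.053043365478516), 1.323918342590332)
half 418.27659574468083 297.1914893617021 [ 0.47   -0.1222] [ 0.4624 -0.1265] [ 0.4783 -0.1185] ((470.2120666503906, -122.12843322753906), (16.06072998046875, 7.102560043334961), 7.243056774139404)
```

View pics/crop1.png

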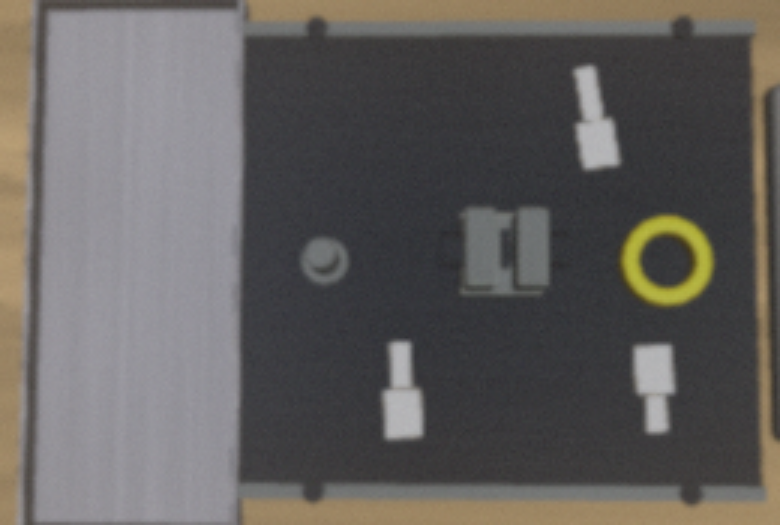

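Nothing within the sets is ambiguous: the three white halves are on the plate, the plate is yawed about 1.5° and the tray is at +y. I'll close the fingers, turn the jaws along x and go above the high-x half first.

Emit:
drive_tool(deltas=[[2.2,3.1,0,0,0,0.12],[4.4,6.2,0,0,0,0.24],[6.6,9.3,0,0,0,0.36],[8.8,12.4,0,0,0,0.48],[11,15.5,0,0,0,0.6],[13.2,18.6,0,0,0,0.72],[15.4,21.7,0,0,0,0.84],[17.6,24.8,0,0,0,0.96]], claw=0, squeeze=10)

```text
time_s: 1.22
tcp_pos: [0.4544, -0.3656, 0.2269]
eef_rot: [-90.0, 0.0, 79.6]
contact_force: [0.4, 0.1, -0.1]
gripper_width: 0.0401
```

Emit:
drive_tool(deltas=[[2.4,3.5,0,0,0,0.05],[4.8,7,0,0,0,0.1],[7.2,10.5,-1,0,0,0.15],[9.6,14,-3,0,0,0.2],[12,17.5,-5,0,0,0.207],[14.4,21,-7,0,0,0.207],[17.1,24.4,-9,0,0,0.207],[17.1,24.4,-11,0,0,0.207]])

```text
time_s: 1.88
tcp_pos: [0.6283, -0.1204, 0.1184]
eef_rot: [-90.3, 0.0, 91.3]
contact_force: [1.4, -1.0, 0.9]
gripper_width: 0.0003
```

Run:
```python
from h import *
s=r.get_state(); print(s["tcp_pos"],s["eef_rot"],s["joints"].round(1))
a=imaging.capture("wrist"); b=imaging.capture("top")
cv2.imwrite("pics/w1.png",np.hstack([cv2.resize(a,(400,300)),cv2.resize(b,(400,300))])[:,:,::-1])
```

```text
[ 0.62833198 -0.12044809  0.11839023] [-9.03258952e+01  2.61951037e-02  9.12895895e+01] [  6.6  21.9 -12.3   0.1 -55.5  -5.4]
```

View pics/w1.png

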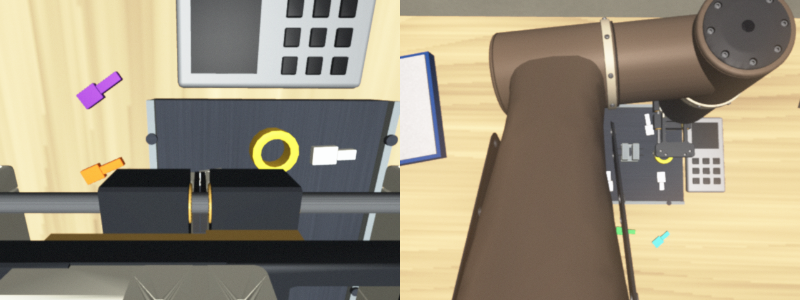

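Emit:
drive_tool(deltas=[[-0.1,0,-1.5,0,0,0],[-0.1,0,-3,0,0,0],[-0.1,0,-4.5,0,0,0],[-0.1,0,-6,0,0,0],[-0.1,0,-7,0,0,0],[-0.1,0,-7.5,0,0,0],[-0.1,0,-7.6,0,0,0],[-0.1,0,-7.6,0,0,0]])

```text
time_s: 2.65
tcp_pos: [0.6237, -0.1236, 0.0409]
eef_rot: [-90.0, 0.0, 91.1]
contact_force: [-0.5, 0.7, 0.6]
gripper_width: 0.0005
```

Emit:
drive_tool(deltas=[[0,0.3,-0.3,0,0,0],[0,1,-0.3,0,0,0],[0,1.8,-0.3,0,0,0],[0,2.6,-0.3,0,0,0],[-0.1,3.4,-0.3,0,0,0],[-0.1,4.3,-0.3,0,0,0],[-0.1,5.2,-0.3,0,0,0],[-0.1,6,-0.3,0,0,0]])

```text
time_s: 3.32
tcp_pos: [0.6226, -0.0621, 0.0377]
eef_rot: [-90.0, 0.0, 91.2]
contact_force: [0.1, 0.2, 0.7]
gripper_width: 0.0004
```

Run:
```python
from h import *
s=r.get_state(); print(s["tcp_pos"],s["eef_rot"],s["contact_force"])
a=imaging.capture("wrist"); b=imaging.capture("side")
cv2.imwrite("pics/w2.png",np.hstack([cv2.resize(a,(400,300)),cv2.resize(b[150:390,200:520],(400,300))])[:,:,::-1])
```

```text
[ 0.62264011 -0.06207327  0.03773011] [-9.00136859e+01  2.51032896e-03  9.11773816e+01] [0.07228295 0.16287669 0.68600826]
```

View pics/w2.png

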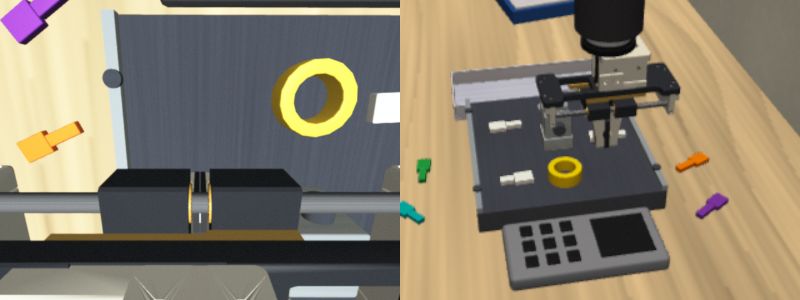

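Side crop: the half sits in front of the fingers, visible on both sides at about (595-622,135). The pin and roll are untouched. Continuing along the plate's y.

Emit:
drive_tool(deltas=[[0,0.8,0,0,0,0],[0,1.6,0,0,0,0],[-0.1,2.5,0,0,0,0],[-0.1,3.4,0,0,0,0],[-0.1,4.3,0,0,0,0],[-0.1,5.2,0,0,0,0],[-0.2,6.1,0,0,0,0],[-0.2,7,0,0,0,0]])

```text
time_s: 4.08
tcp_pos: [0.6204, 0.0078, 0.0375]
eef_rot: [-90.0, -0.0, 91.2]
contact_force: [0.2, -0.6, 0.1]
gripper_width: 0.0006
```

Run:
```python
from h import *
s=r.get_state(); print(s["tcp_pos"],s["eef_rot"],s["contact_force"])
b=imaging.capture("side")
cv2.imwrite("pics/w3.png",cv2.resize(b[150:390,200:520],(800,600))[:,:,::-1])
```

```text
[0.62036379 0.00776001 0.03753937] [-8.99937519e+01 -1.96548765e-03  9.11526485e+01] [ 0.15535587 -0.64965166  0.10062064]
```

View pics/w3.png

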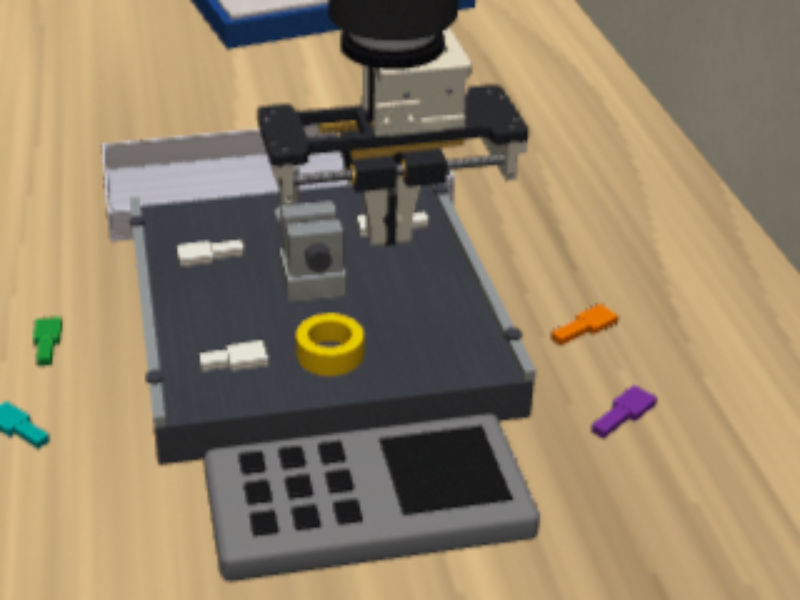

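The half is centred on the fingers (side view about (360-428,220)) and still square. Pushing on to the edge and over it.

Emit:
drive_tool(deltas=[[0,0.8,0,0,0,0],[0,1.6,0,0,0,0],[-0.1,2.5,0,0,0,0],[-0.1,3.4,0,0,0,0],[-0.1,4.3,0,0,0,0],[-0.1,5.2,0,0,0,0],[-0.2,6.1,0,0,0,0],[-0.2,7,0,0,0,0]])

```text
time_s: 4.8
tcp_pos: [0.6184, 0.0777, 0.0375]
eef_rot: [-90.0, 0.0, 91.2]
contact_force: [-0.5, -1.4, 0.4]
gripper_width: 0.0002
```

Emit:
drive_tool(deltas=[[0,0.6,0,0,0,0],[0,1.2,0,0,0,0],[-0.1,1.8,0,0,0,0],[-0.1,2.4,0,0,0,0],[-0.1,3,0,0,0,0],[-0.1,3.6,0,0,0,0],[-0.1,4.2,0,0,0,0],[-0.1,4.8,0,0,0,0]])

```text
time_s: 5.47
tcp_pos: [0.6176, 0.1253, 0.0376]
eef_rot: [-90.0, -0.0, 91.1]
contact_force: [-0.2, 0.1, -0.9]
gripper_width: 0.0004
```

Run:
```python
from h import *
s=r.get_state(); print(s["tcp_pos"],s["eef_rot"],s["contact_force"])
b=imaging.capture("side")
cv2.imwrite("pics/w4.png",cv2.resize(b[150:390,200:520],(800,600))[:,:,::-1])
```

```text
[0.61756623 0.12527713 0.03755039] [-8.99986532e+01 -4.87863890e-04  9.11398977e+01] [-0.18383213  0.1103909  -0.93385693]
```

View pics/w4.png

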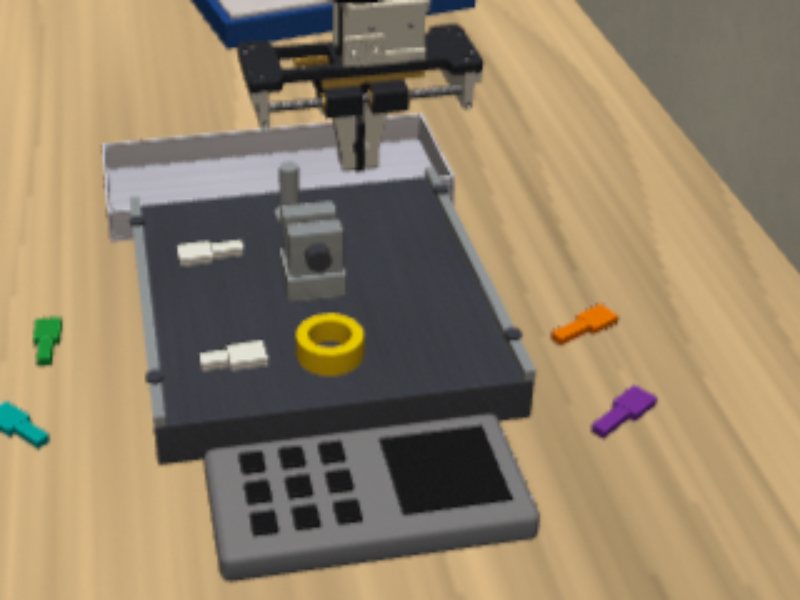

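The half has left the plate and must be in the tray, hidden behind its near wall. The pin and roll are in place. Lifting and moving behind the low-x half nearest the tray.

Emit:
drive_tool(deltas=[[0,0.5,3.5,0,0,0],[0,0.5,7,0,0,0],[0,0,10.5,0,0,0],[-2.8,-2.8,11,0,0,0],[-5.6,-5.6,11,0,0,0],[-8.4,-8.4,11,0,0,0],[-11.2,-11.2,11,0,0,0],[-14.2,-14.3,11,0,0,0]])

```text
time_s: 6.18
tcp_pos: [0.4752, -0.0181, 0.1476]
eef_rot: [-90.0, -0.0, 91.2]
contact_force: [1.3, -0.1, 1.1]
gripper_width: 0.0005
```

Emit:
drive_tool(deltas=[[0,0,-1,0,0,0],[0,0,-3,0,0,0],[0,0,-5,0,0,0],[0,0,-7,0,0,0],[0,0,-8,0,0,0],[0,0,-8,0,0,0],[0,0,-8,0,0,0],[0,0,-8,0,0,0]])

```text
time_s: 6.85
tcp_pos: [0.4772, -0.017, 0.0683]
eef_rot: [-90.1, -0.0, 91.2]
contact_force: [0.4, 0.2, 0.7]
gripper_width: 0.0002
```

Run:
```python
from h import *
s=r.get_state(); print(s["tcp_pos"],s["eef_rot"],s["contact_force"],s["joints"].round(1))
b=imaging.capture("side");a=imaging.capture("top")
cv2.imwrite("pics/w5.png",np.hstack([cv2.resize(a,(400,300)),cv2.resize(b[150:390,200:520],(400,300))])[:,:,::-1])
```

```text
[ 0.47720747 -0.01702868  0.06829516] [-9.00551081e+01 -6.34780581e-03  9.11599323e+01] [0.430196   0.19636407 0.65388971] [ 21.7  11.8 -35.6   0.  -42.5 -20.5]
```

View pics/w5.png

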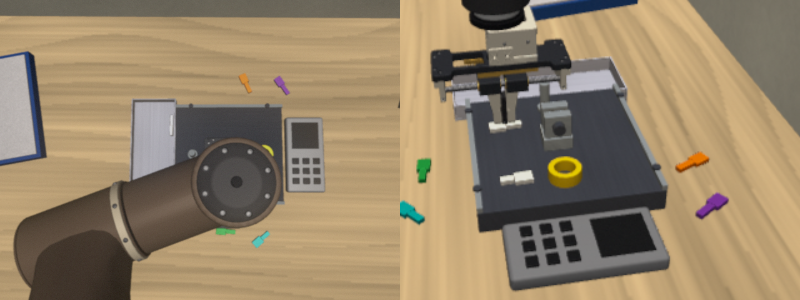

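The top view shows the first half in the tray at about (172,125), against the near wall. Lowering behind the second half and sweeping it.

Emit:
drive_tool(deltas=[[0,-0.2,-1,0,0,0],[0,-0.2,-2,0,0,0],[0,-0.2,-3.0,0,0,0],[0,-0.2,-3.1,0,0,0],[0,-0.2,-3.1,0,0,0],[0,0.2,-3.1,0,0,0],[0,0.8,-3.1,0,0,0],[0,1.5,-3.1,0,0,0]])

```text
time_s: 7.62
tcp_pos: [0.477, -0.0016, 0.0372]
eef_rot: [-90.1, -0.0, 91.1]
contact_force: [0.2, -0.2, 0.0]
gripper_width: 0.0005
```

Emit:
drive_tool(deltas=[[0,0.6,0,0,0,0],[0,1.2,0,0,0,0],[-0.1,1.8,0,0,0,0],[-0.1,2.4,0,0,0,0],[-0.1,3,0,0,0,0],[-0.1,3.6,0,0,0,0],[-0.1,4.2,0,0,0,0],[-0.1,4.8,0,0,0,0]])

```text
time_s: 8.28
tcp_pos: [0.4756, 0.0464, 0.0365]
eef_rot: [-90.0, 0.0, 91.2]
contact_force: [-0.0, -0.8, 0.5]
gripper_width: 0.0005
```

Run:
```python
from h import *
s=r.get_state(); print(s["tcp_pos"],s["eef_rot"],s["contact_force"],s["joints"].round(1))
b=imaging.capture("side")
cv2.imwrite("pics/w6.png",cv2.resize(b[150:390,200:520],(800,600))[:,:,::-1])
```

```text
[0.47555424 0.04640124 0.03654326] [-8.99965593e+01  3.31266805e-03  9.11515501e+01] [-0.03429903 -0.7665859   0.51553914] [ 29.2  14.7 -37.4   0.  -37.9 -28.1]
```

View pics/w6.png

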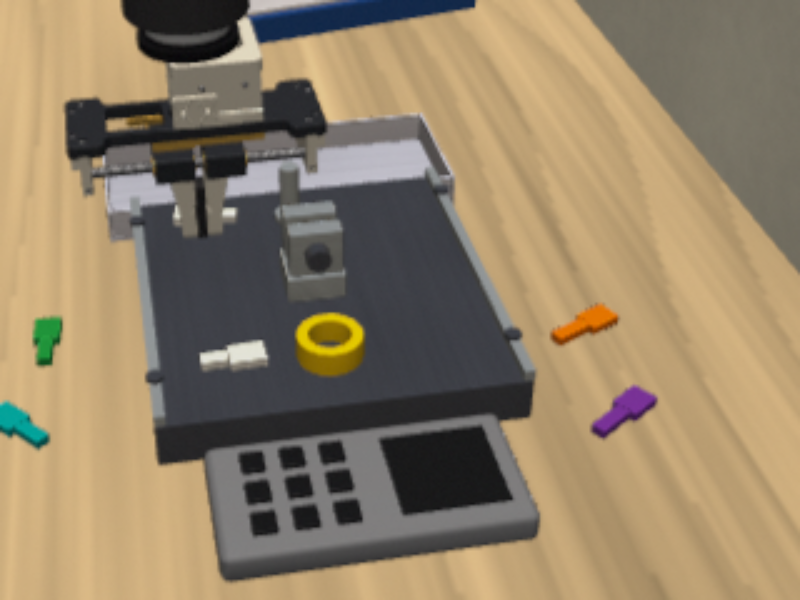

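The second half is square in front of the fingers (173-237,215). Pushing on and raising z by 1 mm.

Emit:
drive_tool(deltas=[[0,0.6,0.1,0,0,0],[0,1.2,0.1,0,0,0],[-0.1,1.8,0.1,0,0,0],[-0.1,2.4,0.1,0,0,0],[-0.1,3,0.1,0,0,0],[-0.1,3.6,0.1,0,0,0],[-0.1,4.2,0.1,0,0,0],[-0.1,4.8,0.1,0,0,0]])

```text
time_s: 9.0
tcp_pos: [0.4746, 0.0944, 0.0376]
eef_rot: [-90.0, -0.0, 91.1]
contact_force: [-0.2, -0.1, -0.2]
gripper_width: 0.0005
```

Emit:
drive_tool(deltas=[[0,0.6,0,0,0,0],[0,1.2,0,0,0,0],[-0.1,1.8,0,0,0,0],[-0.1,2.4,0,0,0,0],[-0.1,3,0,0,0,0],[-0.1,3.4,0,0,0,0],[-0.1,3.4,2,0,0,0],[-0.1,3.4,5,0,0,0]])

```text
time_s: 9.67
tcp_pos: [0.4717, 0.1271, 0.0857]
eef_rot: [-89.7, 0.2, 91.1]
contact_force: [0.2, 0.5, -0.1]
gripper_width: 0.0003
```

Run:
```python
from h import *
s=r.get_state(); print(s["tcp_pos"],s["eef_rot"],s["contact_force"],s["joints"].round(1))
b=imaging.capture("side");a=imaging.capture("top")
cv2.imwrite("pics/w7.png",np.hstack([cv2.resize(a,(400,300)),cv2.resize(b[150:390,200:520],(400,300))])[:,:,::-1])
```

```text
[0.47173037 0.12707831 0.0857236 ] [-89.70614535   0.18516575  91.14664373] [ 0.21761303  0.54683063 -0.11651472] [ 38.2  11.6 -32.8  -0.  -45.9 -37. ]
```

View pics/w7.png

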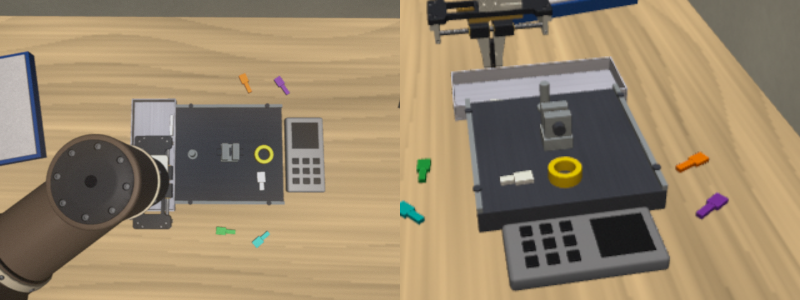

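Second half is gone from the plate. Moving behind the third half, over the plate's free margin at y≈-0.153 and clear of the keypad.

Emit:
drive_tool(deltas=[[0,-1,3,0,0,0],[0.2,-4.5,5,0,0,0],[0.4,-8.5,5,0,0,0],[0.6,-12.5,5,0,0,0],[0.8,-16.5,5,0,0,0],[1.1,-20.5,5,0,0,0],[1.3,-24.5,5,0,0,0],[1.5,-28,5,0,0,0]])

```text
time_s: 10.43
tcp_pos: [0.4884, -0.1543, 0.1376]
eef_rot: [-90.0, 0.0, 91.1]
contact_force: [1.0, -0.4, 0.7]
gripper_width: 0.0004
```

Emit:
drive_tool(deltas=[[0,0,-1,0,0,0],[0,0,-3,0,0,0],[0,0,-5,0,0,0],[0,0,-7,0,0,0],[0,0,-7,0,0,0],[0,0,-7,0,0,0],[0,0,-7,0,0,0],[0,0,-7,0,0,0]])

```text
time_s: 11.1
tcp_pos: [0.4896, -0.152, 0.0688]
eef_rot: [-90.1, 0.0, 91.2]
contact_force: [0.3, 0.1, 0.8]
gripper_width: 0.0004
```

Run:
```python
from h import *
s=r.get_state(); print(s["tcp_pos"],s["eef_rot"],s["contact_force"],s["joints"].round(1))
b=imaging.capture("side");a=imaging.capture("top")
cv2.imwrite("pics/w8.png",np.hstack([cv2.resize(a,(400,300)),cv2.resize(b[150:390,200:520],(400,300))])[:,:,::-1])
```

```text
[ 0.4896206  -0.15198462  0.06882176] [-9.01195369e+01  7.36582563e-03  9.11835271e+01] [0.32894856 0.09224812 0.77057447] [  4.7  14.7 -31.3   0.  -43.8  -3.6]
```

View pics/w8.png

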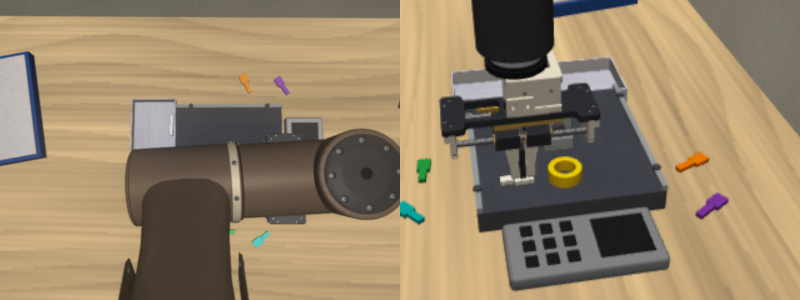

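Emit:
drive_tool(deltas=[[-0.3,-0.2,-1,0,0,0],[-0.3,-0.2,-2,0,0,0],[-0.3,-0.2,-3.0,0,0,0],[-0.3,-0.2,-3.1,0,0,0],[-0.3,-0.2,-3.1,0,0,0],[-0.3,0.2,-3.1,0,0,0],[-0.3,0.8,-3.1,0,0,0],[-0.3,1.5,-3.1,0,0,0]])

```text
time_s: 11.87
tcp_pos: [0.4857, -0.1368, 0.0368]
eef_rot: [-90.0, 0.0, 91.1]
contact_force: [0.2, 0.3, 0.3]
gripper_width: 0.0004
```

Emit:
drive_tool(deltas=[[0,0.6,0,0,0,0],[0,1.2,0,0,0,0],[-0.1,1.8,0,0,0,0],[-0.1,2.4,0,0,0,0],[-0.1,3,0,0,0,0],[-0.1,3.6,0,0,0,0],[-0.1,4.2,0,0,0,0],[-0.1,4.8,0,0,0,0]])

```text
time_s: 12.53
tcp_pos: [0.4846, -0.0886, 0.0366]
eef_rot: [-90.0, 0.0, 91.2]
contact_force: [-0.0, 0.2, 0.7]
gripper_width: 0.0004
```

Run:
```python
from h import *
s=r.get_state(); print(s["tcp_pos"],s["eef_rot"],s["contact_force"],s["joints"].round(1))
b=imaging.capture("side")
cv2.imwrite("pics/w9.png",cv2.resize(b[150:390,200:520],(800,600))[:,:,::-1])
```

```text
[ 0.48459092 -0.08860148  0.03658705] [-9.00008305e+01  1.06866838e-03  9.11505694e+01] [-0.03610856  0.22068574  0.71980972] [ 12.6  15.9 -35.6   0.  -38.5 -11.4]
```

View pics/w9.png

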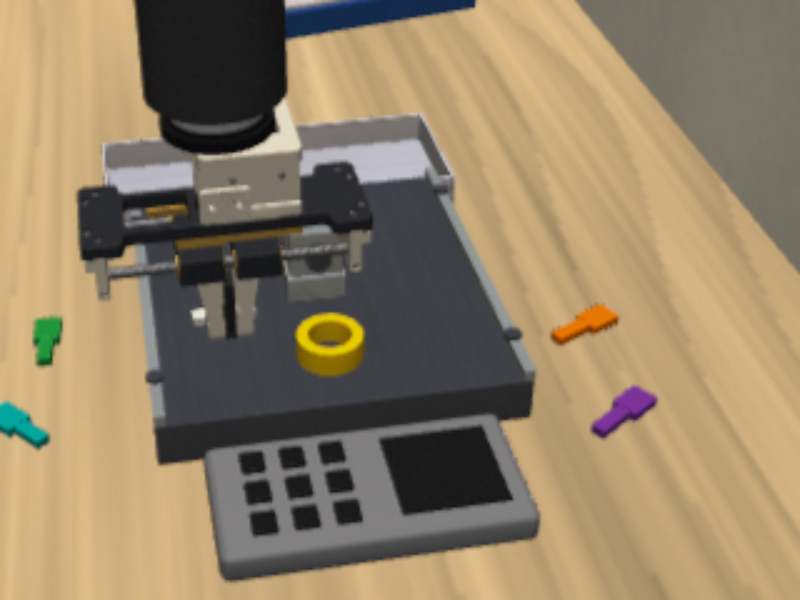

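The third half's stub shows left of the fingers (198,317), with the tab against them. The roll hasn't moved. Continuing, 1 mm higher.

Emit:
drive_tool(deltas=[[0,0.7,0.1,0,0,0],[0,1.4,0.1,0,0,0],[-0.1,2.1,0.1,0,0,0],[-0.1,2.8,0.1,0,0,0],[-0.1,3.5,0.1,0,0,0],[-0.1,4.2,0.1,0,0,0],[-0.2,4.9,0.1,0,0,0],[-0.2,5.6,0.1,0,0,0]])

```text
time_s: 13.25
tcp_pos: [0.4824, -0.0325, 0.0375]
eef_rot: [-90.0, 0.0, 91.1]
contact_force: [-0.3, 0.1, 0.9]
gripper_width: 0.0009
```

Emit:
drive_tool(deltas=[[0,0.7,0,0,0,0],[0,1.4,0,0,0,0],[-0.1,2.1,0,0,0,0],[-0.1,2.8,0,0,0,0],[-0.1,3.5,0,0,0,0],[-0.1,4.2,0,0,0,0],[-0.2,4.9,0,0,0,0],[-0.2,5.6,0,0,0,0]])

```text
time_s: 13.92
tcp_pos: [0.4804, 0.0235, 0.0376]
eef_rot: [-90.0, 0.0, 91.1]
contact_force: [-0.4, 0.2, -0.2]
gripper_width: 0.0007
```

Run:
```python
from h import *
s=r.get_state(); print(s["tcp_pos"],s["eef_rot"],s["contact_force"],s["joints"].round(1))
b=imaging.capture("side")
cv2.imwrite("pics/w10.png",cv2.resize(b[150:390,200:520],(800,600))[:,:,::-1])
```

```text
[0.4804124  0.02345472 0.03756344] [-8.99957827e+01  6.41790387e-05  9.11420156e+01] [-0.40829958  0.15610922 -0.18812017] [ 26.3  14.9 -36.9  -0.  -38.2 -25.2]
```

View pics/w10.png

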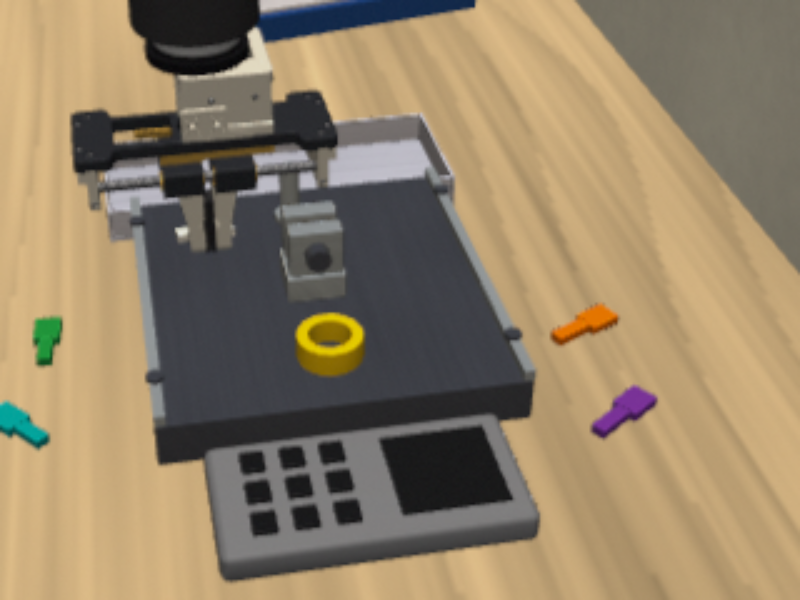

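Still in front of the fingers at (180-235,232). Pushing it over the edge.

Emit:
drive_tool(deltas=[[0,0.7,0,0,0,0],[0,1.4,0,0,0,0],[-0.1,2.1,0,0,0,0],[-0.1,2.8,0,0,0,0],[-0.1,3.5,0,0,0,0],[-0.1,4.2,0,0,0,0],[-0.2,4.9,0,0,0,0],[-0.2,5.6,0,0,0,0]])

```text
time_s: 14.63
tcp_pos: [0.4784, 0.0795, 0.0375]
eef_rot: [-90.0, 0.0, 91.1]
contact_force: [-0.3, -0.6, 0.0]
gripper_width: 0.0004
```

Emit:
drive_tool(deltas=[[0,0.6,0,0,0,0],[0,1.2,0,0,0,0],[-0.1,1.8,0,0,0,0],[-0.1,2.4,0,0,0,0],[-0.1,3,0,0,0,0],[-0.1,3.6,0,0,0,0],[-0.1,4.2,0,0,0,0],[-0.1,5.2,0,0,0,0]])

```text
time_s: 15.3
tcp_pos: [0.4774, 0.1311, 0.0375]
eef_rot: [-90.0, 0.0, 91.1]
contact_force: [0.1, 0.1, 0.9]
gripper_width: 0.0005
```

Emit:
drive_tool(deltas=[[0,0,3,0,0,0],[0,0,6,0,0,0],[0,-1,9,0,0,0],[0,-4,12,0,0,0],[0,-8,14,0,0,0],[0,-12,15,0,0,0],[0,-16,15,0,0,0],[0,-20,15,0,0,0]])

```text
time_s: 15.97
tcp_pos: [0.4781, -0.0701, 0.1891]
eef_rot: [-90.2, -0.0, 91.2]
contact_force: [0.6, 0.3, 0.2]
gripper_width: 0.0007
```

Emit:
drive_tool(deltas=[[0,-4,0,0,0,0],[0,-8,0,0,0,0],[0,-12,0,0,0,0],[0,-16,0,0,0,0],[0,-20,0,0,0,0],[0,-24,0,0,0,0],[0,-28,0,0,0,0],[0,-32,0,0,0,0]])

```text
time_s: 16.63
tcp_pos: [0.4776, -0.3909, 0.1875]
eef_rot: [-90.0, -0.0, 91.1]
contact_force: [1.6, 0.1, -0.9]
gripper_width: 0.0002
```

Run:
```python
from h import *
s=r.get_state(); print(s["time_s"],s["tcp_pos"],s["eef_rot"],s["contact_force"],s["joints"].round(1))
b=imaging.capture("side");a=imaging.capture("top")
for n in ["pin","roll"]:
    print(n,[(round(d["score"],2),np.round(d["bbox"])) for d in imaging.search_frame("top",n)[:1]])
cv2.imwrite("pics/w11.png",np.hstack([cv2.resize(a[150:345,200:460],(400,300)),cv2.resize(b[150:390,200:520],(400,300))])[:,:,::-1])
```

```text
16.6333 [ 0.47762542 -0.39092016  0.18749679] [-9.00032640e+01 -1.63673450e-03  9.11425148e+01] [ 1.58387592  0.06109378 -0.86811345] [-21.2  16.7 -10.1  -0.  -63.1  22.3]
pin [(0.74, array([203., 157., 282., 336.]))]
roll [(0.69, array([409., 233., 437., 259.]))]
```

View pics/w11.png

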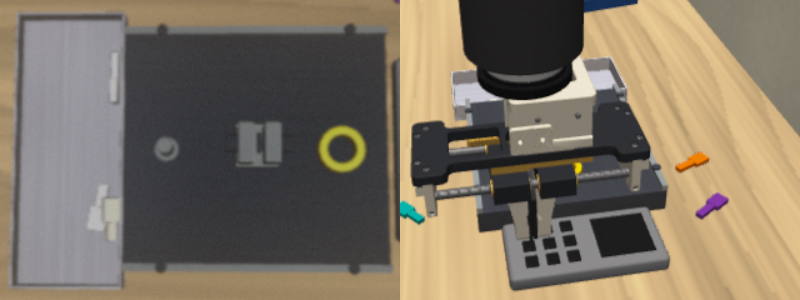

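Run:
```python
from h import *
a=imaging.capture("top")
cv2.imwrite("pics/w12.png",cv2.resize(a[160:340,200:320],(400,600),interpolation=cv2.INTER_CUBIC)[:,:,::-1])
print(px2w("top",(281,290),.03),px2w("top",(266,290),.01))
```

```text
[0.47640295 0.09922628 0.03      ] [0.47586753 0.12666403 0.01      ]
```

View pics/w12.png

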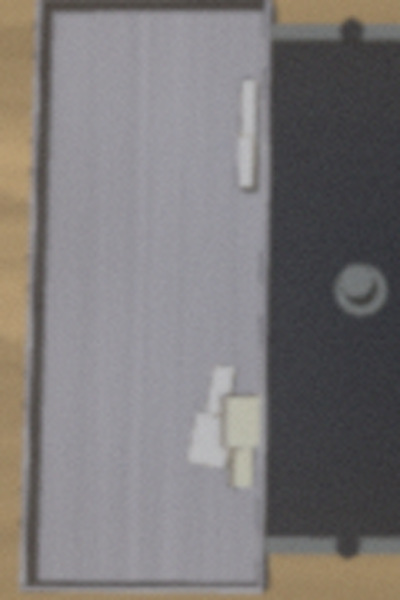

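All three halves lie inside the tray's rim: the first on edge against the wall, the third resting on the second. The pin is still at (308,247) and the roll at about (423,246), as at the start. Handing in.

Run:
```python
from plant import r
print(r.close_job())
```

```text
the job is handed in; nothing more can be done
None
```

I swept the three white halves one at a time along the plate lanes with the closed fingers, over the open +y side into the tray. The job took about 17 s, and the forces reported at the end of each move stayed under 2 N.

- **Halves:** the last top view shows all three inside the tray. The first stands on edge against the near wall. The third lies across the second, so those two are not both flat on the floor.
- **Pin and roll:** both are at their starting pixels. In the final check the network's box for the pin was wrong (it boxed the tray), so I confirmed the pin by eye in the picture. The roll was confirmed by the network.
- **Hand control box and look-alikes:** the box was never touched. No sweep went near the four coloured look-alikes. They were still in place in the views before the last push, and the final check did not cover all four.
- **Arm:** it ended about 19 cm up, touching nothing.

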